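Let down the heavy lid of a transport case and press it shut

ROBOT

A 6-joint arm with a two-finger parallel gripper is mounted at the origin on the work surface. World frame = base frame: x ahead of the robot, y to its left, z up, the work surface at z = 0. Lengths are in m, angles in rad, forces in N, time in s.
With the tool pointing down it reaches from about 0.3 to 0.775 m from the base axis. Payload 14.6 kg.
Tool frame: the origin (TCP) lies at the very end of the fingers, on their centre line; the grasp point (between the pads) lies 19 mm behind it; x points along the fingers, z is the direction in which the jaws open and shut, and the axes are right-handed (so a half turn about x gives the same grasp; the last joint's range is limited). The gripper opens to 94 mm and grips with 3 to 60 N. Pads are 16 mm wide; open, the fingers measure 119 mm over their backs; the gripper's body (75 mm by 177 mm) begins 78 mm behind the grasp point.
Start: joints at [-1.331, 0.3, 1.521, -0, 1.321, -0.067], TCP at [0.166, -0.524, 0.168] pointing down, gripper open.
Joint ranges: [-3.03, 3.03], [-0.79, 2.21], [0.23, 2.52], [-1.04, 4.18], [0, 3.07], [-2.55, 2.55]. Speed limits (rad/s): [2.22, 2.22, 2.57, 3.14, 3.14, 3.14].

INTERFACE

Orientations are given as [roll, pitch, yaw] about the fixed x, y, z axes, in that order (R = Rz(yaw) Ry(pitch) Rx(roll)).
In Python, from station import ctrl gives the robot as it stands. The module is installed in compiled form; this text tells all that it offers.
- The arm moves only by the tool servo_tool, never from a script. Its argument "motion" is one flat list of numbers, 4 for each row, row after row: the shift along the tool's x, y, z in mm, then the turn about the tool's x in degrees. In form: [dx, dy, dz, roll, dx, dy, dz, roll, ...]. A call has 1 to 20 rows; each row is the pose to reach, as a shift and turn from the pose commanded when the call began, along the tool's axes at that moment; what a row does not reach only later rows make up. A row lasts 1/8 s, in which the tool goes at most 62.5 mm and 10.7 degrees, less where a joint would pass 70% of its speed; a pose out of reach is approached as far as the arm can. A call with a gripper value outside its range is refused whole. "gripper" is the opening, from 0 (shut) to 1 (fully open), set as the call begins (left out, the last holds). The fingers move at their own pace and stop on an object; "force" is the grip in N (left out, the last holds). Time passes only in rows, so rows that repeat a pose let the fingers close. It gives the time, the measured TCP pose, the force and the opening at its end, in the units of the state.
- ctrl.get_obs(): the state, without advancing time (a new reading comes with each control period).
- ctrl.camera(name): name is "scene" or "top"; returns a dict with "color" (384x512x3 uint8, red, green, blue), "z_map" (384x512 float32, m along the optical axis (not along the pixel's ray), 0 where there is no reading), "fx", "fy", "cx", "cy" (pixels), "dist_coeffs" ([k1, k2, p1, p2, k3] as OpenCV has them; the pictures are not rectified), "rvec" (rotation vector, rad) and "tvec" (3), from world to camera coordinates, as OpenCV has them. Camera axes: x right, y down, z forward; pixel columns grow to the right and rows downward; lengths in m; the calibration is good to about 2 mm. A picture is of the moment at which its call begins.
- ctrl.hand_in(): hands the job in, once; it reports no verdict.
The state is a dict: "time_s": time; "qpos": joint angles; "joint_vel": joint speeds; "tau": joint torques, N m; "ee_pos": TCP position; "eef_rot": TCP orientation; "force": force on the tool from outside, world axes, zero at the start; "moment": the same for the moment, N m; "grip_width": finger opening in m.
Only numpy, scipy, OpenCV 4.12 (cv2) and the standard library are available. Lean on these libraries where they do the work, as an engineer would, in place of code of your own. Each camera call takes 0.05 s, during which the arm holds its last target.

TASK

Close up the black transport case. Its heavy lid carries a screen and stands open: bring it over by its orange grab lip and let it down gently onto its rubber seal, held back all the way so that it never drops or slams, then press its front edge down, firmly but no harder than it needs, until the catch snaps in and holds it shut. Leave the case's contents and everything around it as they are.

Things in the scene. Friction and masses are not known exactly. Their poses are not given: they have to be found in the camera images.
- case: base of the black transport case, fixed to the table: 220 deep (own x), 340 wide (own y), 90 high. Origin: centre of its underside, z up. Its front, where the lid's free edge comes down, looks along own -x (roughly to the robot's right). Below and in front of the lip nothing stands out from the front wall by more than 10
- hinge (a point): middle of the lid's hinge axis, on the case's rear rim: own x = +110 of the case, height 90. Axes as the case's; the hinge axis runs along y
- lid (a joint): hinge angle of the lid, rad: 0 rim on rim, 1.57 upright, 1.75 back on its stop. Lid about 1.5 kg (up to 15 % more or less). The hinge is a little stiff: between about 1.15 and 1.4 the lid stays where it is put; farther back it may lean to its stop; below about 1.0 to 1.1 it falls by itself, ever harder (6 to 8 N at the lip to hold it level). Closing faster than 2 rad/s is a drop, faster than 1.2 rad/s below 0.2 rad a slam
- lip (a point): centre of the orange grab lip, a flat plate going on from the middle of the lid's front wall: 35 long (away from the hinge), 120 wide (along the hinge), 10 thick, underside in the rim plane, which holds the hinge axis. Site at mid length and thickness, 237.5 from the hinge. Axes are the lid's: -x from hinge to lip, y along the hinge, z to the lid's outside (up when shut)
- press_point (a point): on the outside (top, when shut) of the lid, at mid width, 200 from the hinge axis and 45 from the rim plane, 20 behind the front wall: flat, the place to press the lid down. Axes as lip. The lid is 220 from hinge to front wall, 340 wide, 45 thick. The lid and its screen stand no push above 30 N
- seal (a point): middle of the top of the thick black rubber seal strip on the case's front rim, 14 above the rim when free; it gives springily. A lid let down on it rests, unlatched, at 0.035 to 0.06 rad
- catch_slot (a point): slot in the middle of the case's front rim where a bar under the lid goes into a self-acting spring catch. The catch's height is adjustable and not known: pressed at press_point with some 5 to 18 N the lid snaps in (at 0.005 to 0.027 rad) and is held; 1 mm lower is a hard stop, where force rises steeply. Let go before it has snapped in, the lid springs back to over 0.03 rad
- radio_a: handheld radio standing on the table behind the case: body 36 x 56 x 125, 210 high with its stub antenna; origin at the centre of its underside
- radio_b: a second handheld radio like radio_a, standing beside it
- spare_battery: black battery pack 52 x 104 x 36 lying on the table; origin at the centre of its underside
- mouse: white computer mouse 105 x 60 x 33 on the table; origin at the centre of its underside
- tape: roll of yellow tape lying flat, 96 across, 25 high; origin at the centre of its underside
- mug: blue mug, 80 across, 95 high; origin at the centre of its underside
- screwdriver: screwdriver lying on the table; origin under its middle
- stowed_battery: battery pack 52 x 104 x 36 lying in its pocket of the case's foam; it stays there
Things that resemble listed ones, but are neither listed nor needed, are in the scene too. Leave any brown or red look-alike of the stowed_battery alone.

How it is judged:
By the outcome, as a careful person would: the job done as asked, in the order asked, and still so for the second after the job is handed in, with the robot touching nothing.
It also fails if it takes over 67 s, if anything falls off the work surface, if the arm or the gripper's body presses on something with over 40 N, if the wrist force passes 120 N, or if a joint passes its speed limit or range.

## Working session

There is one attempt and no reset: what is moved stays moved. The work goes in short steps, Python scripts to look and compute and a tool call to move; the robot and the scene stay as the last step left them, time stands still between calls to the robot, and variables do not carry over. Pictures are saved under pics/ and viewed, and the job is handed in when it is done.

Besides the shell and the picture viewer there is one more tool, called after "Call:" as name(argument=value, ...), one argument or row to a line, values as JSON. servo_tool: Moves the arm, as the interface text tells. Its arguments: {"type":"object","properties":{"motion":{"type":"array","items":{"type":"number"}},"gripper":{"type":"number"},"force":{"type":"number"}},"required":["motion"]}

```bash
mkdir -p pics; cat > h.py <<'E'
import numpy as np, cv2
from station import ctrl
def cam(n,save=None):
    c=ctrl.camera(n)
    K=np.array([[c['fx'],0,c['cx']],[0,c['fy'],c['cy']],[0,0,1.]]);D=np.array(c['dist_coeffs'])
    R,_=cv2.Rodrigues(np.array(c['rvec']));t=np.array(c['tvec']).reshape(3)
    if save: cv2.imwrite(save,c['color'][:,:,::-1])
    return c,K,D,R,t
def pts(c,K,D,R,t):
    h,w=c['z_map'].shape
    u,v=np.meshgrid(np.arange(w),np.arange(h))
    n=cv2.undistortPoints(np.stack([u,v],-1).reshape(-1,1,2).astype(float),K,D).reshape(h,w,2)
    z=c['z_map'][...,None]
    P=np.concatenate([n*z,z],-1)
    W=(P-t)@R
    W[c['z_map']==0]=np.nan
    return W
E
python3 - <<'E'
from h import *
for n in('scene','top'):
    c,K,D,R,t=cam(n,f'pics/{n}0.png'); print(n,-R.T@t,R[2]); np.save(f'{n}W.npy',pts(c,K,D,R,t)); np.save(f'{n}C.npy',c['color'])
print(ctrl.get_obs())
E
```

```text
scene [ 1.50758899 -0.07033444  0.85435968] [-0.80609023  0.07794594 -0.586637  ]
top [0.23483369 0.03185881 1.54773499] [ 0.16329233 -0.00507135 -0.9865647 ]
{'time_s': 0.1, 'qpos': array([-1.33060163e+00,  3.00412974e-01,  1.52149221e+00,  2.05384291e-05,
        1.32068753e+00, -6.66194420e-02]), 'joint_vel': array([ 0.00056355, -0.00047   , -0.00087529,  0.00192638,  0.00082624,
       -0.00077469]), 'tau': array([ 2.62324866e-03, -5.32645583e+01, -3.53284228e+01,  7.10226805e-02,
        2.34808191e-02, -6.68615644e-05]), 'ee_pos': array([ 0.16604385, -0.52406557,  0.16705582]), 'eef_rot': array([3.05508281, 1.56979607, 1.79109552]), 'force': array([-0.06097191, -0.28048835,  0.31699945]), 'moment': array([-0.03399905, -0.02051325, -0.01125609]), 'grip_width': 0.09407665109936865}
```

View pics/scene0.png

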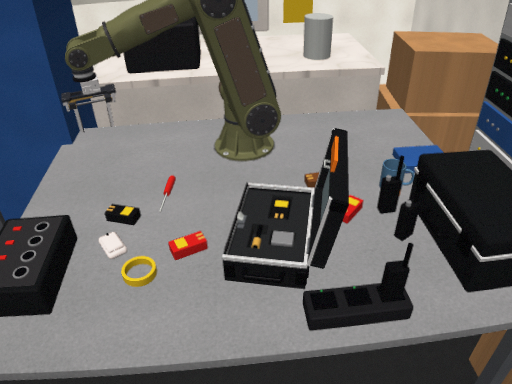

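View pics/top0.png

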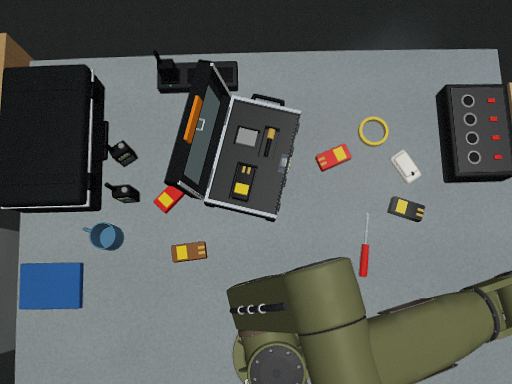

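The scene view shows the open case at about (275,235), with its lid at (333,195) and the orange lip at (335,155). In the top view the case is at (255,155) and the lip at (193,120). Possible mix-ups in the top view:
- The closed black case at (50,140) has no orange lip.
- The blue box is at (50,285).
- The charger tray is at (195,75).
- The console is at (475,130).
- Other orange or red things are the brown pack (190,251), the red packs (168,199) and (333,157), and the tape (373,131).

I choose the open case whose lid has the orange plate.

```bash
python3 - <<'E'
from h import *
for n,roi in(('scene',(300,120,380,270)),('top',(160,55,310,225))):
    W=np.load(f'{n}W.npy');C=np.load(f'{n}C.npy')
    hsv=cv2.cvtColor(C,cv2.COLOR_RGB2HSV)
    m=cv2.inRange(hsv,(8,180,120),(20,255,255))
    k,l,s,ce=cv2.connectedComponentsWithStats(m)
    for i in range(1,k):
        if s[i,4]>40:
            p=W[l==i]; print(n,s[i],ce[i],np.nanmedian(p,0),np.nanmin(p,0),np.nanmax(p,0))
    x0,y0,x1,y1=roi
    cv2.imwrite(f'pics/{n}crop.png',cv2.resize(C[y0:y1,x0:x1,::-1],None,fx=3.5,fy=3.5,interpolation=cv2.INTER_CUBIC))
W=np.load('topW.npy')
# case rim pts: z 0.08-0.1
x0,y0,x1,y1=190,85,310,225
P=W[y0:y1,x0:x1].reshape(-1,3)
P=P[(P[:,2]>0.083)&(P[:,2]<0.115)]
r=cv2.minAreaRect(P[:,:2].astype(np.float32));print(len(P),r,cv2.boxPoints(r))
E
```

```text
scene [331 136   8  36 199] [334.25628141 153.71356784] [0.65979653 0.18941912 0.33674469] [0.58310021 0.17320657 0.30611673] [0.70043697 0.2177793  0.34332397]
top [183  95  19  48 389] [192.55526992 118.85861183] [0.63631357 0.19643376 0.33488281] [0.58004853 0.17546201 0.29881172] [0.71246237 0.21930574 0.34670928]
2251 ((0.6022865176200867, 0.0623888298869133), (0.26058676838874817, 0.34595078229904175), 73.8671875) [[ 0.3999189  -0.01470985]
 [ 0.73224616 -0.1108374 ]
 [ 0.8046541   0.1394875 ]
 [ 0.47232687  0.23561506]]
```

```bash
python3 - <<'E'
from h import *
# lid plane from scene view+top
for n in('scene','top'):
    W=np.load(f'{n}W.npy')
    m=(W[...,2]>0.12)&(W[...,2]<0.36)&(W[...,0]>0.3)&(W[...,0]<0.95)&(W[...,1]>0.05)&(W[...,1]<0.4)
    ys,xs=np.where(m);P=W[m];print(n,m.sum(),xs.min(),xs.max(),ys.min(),ys.max(),P.min(0),P.max(0))
E
```

```text
scene 3539 309 413 128 280 [0.46370222 0.1112283  0.12000256] [0.89567717 0.32851364 0.34332397]
top 4508 153 229 50 198 [0.46360769 0.11357279 0.1204348 ] [0.89344595 0.32911033 0.34670928]
```

View pics/scenecrop.png

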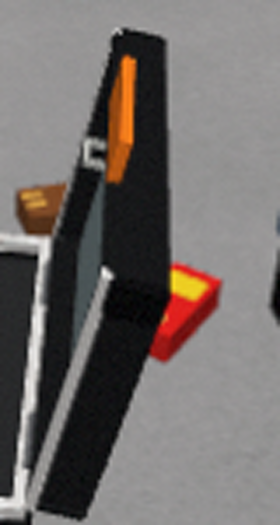

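View pics/topcrop.png

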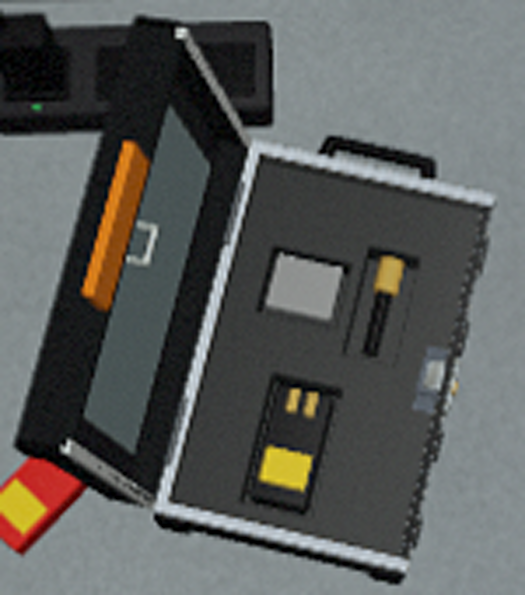

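```bash
python3 - <<'E'
from h import *
c,K,D,R,t=cam('top')
px=np.array([[232.3,96.4],[301.4,110.7],[275.7,218.7],[205.7,199.8]])
n=cv2.undistortPoints(px.reshape(-1,1,2),K,D).reshape(-1,2)
d=np.c_[n,np.ones(4)]@R; o=-R.T@t
P=o+d*((0.09-o[2])/d[:,2])[:,None]; print(P)
for i in range(4): print(np.linalg.norm(P[i]-P[(i+1)%4]))
print('center',P.mean(0), 'dirs',[np.degrees(np.arctan2(*(b-a)[[1,0]])) for a,b in((P[1],P[0]),(P[2],P[3]),(P[0],P[3]),(P[1],P[2]))])
# refined: depth points with rim z
W=np.load('topW.npy');C=np.load('topC.npy')
yaw=np.radians(106.);
hs=cv2.cvtColor(C,cv2.COLOR_RGB2HSV)
m=(hs[...,2]>140)&(hs[...,1]<60)&(abs(W[...,2]-.09)<.012)&(W[...,0]>.4)&(W[...,0]<.83)&(abs(W[...,1]-.06)<.2)
m[:, :195]=0
Q=W[m][:,:2].astype(np.float32); r=cv2.minAreaRect(Q); print(len(Q),r, np.median(W[m][:,2])); print(cv2.boxPoints(r))
# lip points: both views
A=[]
for nme in('scene','top'):
    W=np.load(f'{nme}W.npy');C=np.load(f'{nme}C.npy');hs=cv2.cvtColor(C,cv2.COLOR_RGB2HSV)
    m=cv2.inRange(hs,(8,180,60),(20,255,255))>0
    m&=(W[...,2]>.28)&(W[...,2]<.4)
    A.append(W[m]); 
    r=cv2.minAreaRect(W[m][:,:2].astype(np.float32));print(nme,r)
np.save('lip.npy',np.concatenate(A))
E
```

```text
[[ 0.78416012  0.10553977  0.09      ]
 [ 0.73172619 -0.10634399  0.09      ]
 [ 0.40002323 -0.01590145  0.09      ]
 [ 0.46261529  0.19086823  0.09      ]]
0.21827516278083983
0.3438120188914735
0.21603579861143835
0.3326740434898024
center [0.59463121 0.04354064 0.09      ] dirs [np.float64(76.10051021247041), np.float64(73.15820548152503), np.float64(165.1379481624935), np.float64(164.7484019142518)]
829 ((0.5976142883300781, 0.044813960790634155), (0.22405898571014404, 0.3440285921096802), 74.91576385498047) 0.09117113948495519
[[ 0.40237245 -0.01859067]
 [ 0.73454726 -0.10812028]
 [ 0.7928561   0.1082186 ]
 [ 0.46068132  0.1977482 ]]
scene ((0.6618920564651489, 0.1951179951429367), (0.034323543310165405, 0.30014222860336304), 80.68199157714844)
top ((0.645557701587677, 0.1996821016073227), (0.025877706706523895, 0.13330906629562378), 74.36695098876953)
```

```bash
cat >> h.py <<'E'
YAW=np.radians(74.9)
E=np.array([np.cos(YAW),np.sin(YAW),0]);Y=np.array([-np.sin(YAW),np.cos(YAW),0]);Z=np.array([0,0,1.])
CEN=np.array([.597,.0442,0]);H=CEN+.11*E+.09*Z
def own(P): d=np.asarray(P)-H; return np.stack([d@E,d@Y,d[...,2]],-1)
E
python3 - <<'E'
from h import *
print(H)
for nme in('scene','top'):
    W=np.load(f'{nme}W.npy');C=np.load(f'{nme}C.npy');hs=cv2.cvtColor(C,cv2.COLOR_RGB2HSV)
    m=cv2.inRange(hs,(8,180,60),(20,255,255))>0
    m&=(W[...,2]>.28)&(W[...,2]<.4)&(W[...,1]<.3)
    o=own(W[m]); print(nme,np.percentile(o,[2,10,25,50,75,90,98],axis=0).round(4))
    # lid surface: bins by height
    P=own(W.reshape(-1,3)); 
    P=P[(abs(P[:,1])<.17)&(abs(P[:,0])<.12)&(P[:,2]>.02)&(P[:,2]<.28)]
    for z in np.arange(.02,.27,.03):
        q=P[(P[:,2]>z)&(P[:,2]<z+.03)]
        if len(q): print('%.3f'%z,len(q),np.percentile(q[:,0],[2,20,50,80,98]).round(4))
E
```

```text
[0.6256555  0.15040199 0.09      ]
scene [[ 0.0393 -0.0642  0.2142]
 [ 0.0409 -0.0611  0.2198]
 [ 0.0433 -0.0579  0.2299]
 [ 0.0469 -0.0199  0.245 ]
 [ 0.0505  0.0205  0.25  ]
 [ 0.0531  0.044   0.2512]
 [ 0.0565  0.0558  0.2524]]
0.020 213 [0.0052 0.0147 0.0267 0.0305 0.0517]
0.050 222 [0.0107 0.0194 0.032  0.0357 0.0574]
0.080 209 [0.0164 0.0272 0.0382 0.0458 0.0629]
0.110 157 [0.021  0.0287 0.04   0.0553 0.0691]
0.140 149 [0.0266 0.0321 0.0407 0.0611 0.074 ]
0.170 61 [0.0272 0.0338 0.0371 0.0585 0.0744]
0.200 1143 [0.0358 0.046  0.0631 0.0756 0.0826]
0.230 169 [0.042  0.0442 0.0478 0.0522 0.055 ]
top [[ 0.0404 -0.0596  0.2125]
 [ 0.0415 -0.0473  0.2169]
 [ 0.0434 -0.0289  0.2269]
 [ 0.046   0.0012  0.2431]
 [ 0.0507  0.0317  0.2496]
 [ 0.0544  0.05    0.2516]
 [ 0.0607  0.0593  0.2543]]
0.020 395 [0.007  0.0274 0.0293 0.0313 0.0339]
0.050 441 [0.0127 0.0325 0.0346 0.0366 0.0395]
0.080 464 [0.0183 0.038  0.0403 0.0421 0.0468]
0.110 480 [0.0237 0.0434 0.0457 0.0477 0.0507]
0.140 265 [0.0279 0.0466 0.0495 0.0506 0.0521]
0.170 56 [0.0249 0.0335 0.0361 0.0394 0.0433]
0.200 1815 [0.0391 0.0447 0.0634 0.076  0.0836]
0.230 298 [0.0424 0.045  0.0476 0.053  0.0561]
```

```bash
cat >> h.py <<'E'
from scipy.spatial.transform import Rotation as Ro
def tool():
    o=ctrl.get_obs(); return o,Ro.from_euler('xyz',o['eef_rot']).as_matrix(),np.array(o['ee_pos'])
def status():
    o,T,p=tool()
    a=T[:,2]; psi=np.degrees(np.arctan2(-a@E, -a@Y))  # angle of jaw axis from -Y toward -E
    f=np.array(o['force'])
    print('t %.2f own(mm) %s psi %.1f F(e,Y,z) %s grip %.1f q %s'%(o['time_s'],(own(p)*1e3).round(1),psi,np.array([f@E,f@Y,f[2]]).round(1),o['grip_width']*1e3,np.round(o['qpos'],2)))
def goto(s,y,z,roll=0):
    """shift in tool axes (mm) to reach own-frame point (mm)"""
    o,T,p=tool(); W=H+(s*E+y*Y+z*Z)/1e3
    print('shift',((W-p)@T*1e3).round(1))
E
python3 - <<'E'
from h import *
o,T,p=tool(); print(T.round(3)); status(); print((T.T@E).round(3),(T.T@Y).round(3))
goto(50,20,330)
C=np.load('sceneC.npy');cv2.imwrite('pics/grip.png',cv2.resize(C[60:150,50:150,::-1],None,fx=6,fy=6,interpolation=cv2.INTER_CUBIC))
E
```

```text
[[-0.     0.953  0.302]
 [ 0.001  0.302 -0.953]
 [-1.     0.    -0.001]]
t 0.15 own(mm) [-770.9  268.    77.1] psi 57.3 F(e,Y,z) [-0.  -0.4 -1.2] grip 94.0 q [-1.33  0.3   1.52 -0.    1.32 -0.07]
[ 0.001  0.54  -0.842] [ 0.    -0.842 -0.54 ]
shift [-252.4  652.  -557.3]
```

View pics/grip.png

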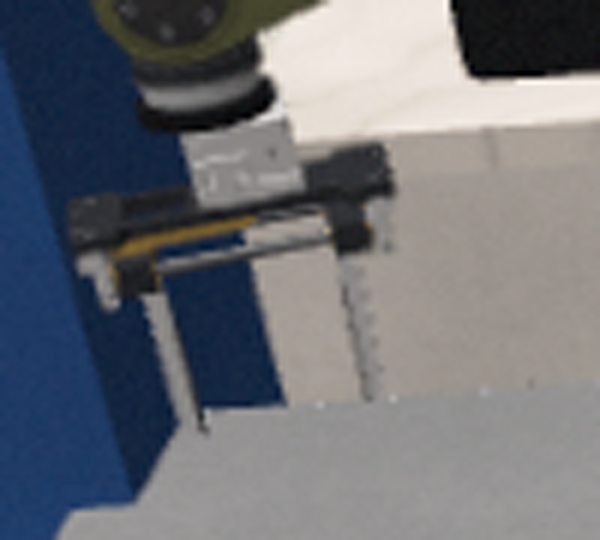

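Call:
servo_tool(
  motion=[-60,0,0,0,-120,0,0,0,-180,30,-25,-2,-230,75,-65,-4,-230,125,-108,-6,-230,175,-150,-8,-230,225,-192,-10,-230,275,-235,-12,-230,325,-278,-14,-230,375,-320,-16,-230,425,-363,-18,-230,475,-406,-20,-230,525,-449,-22,-230,575,-491,-24,-230,620,-530,-27,-230,645,-551,-27,-230,645,-551,-27,-230,645,-551,-27],
  gripper=1,
)

```text
time_s: 2.4
ee_pos: [0.6149, 0.1967, 0.396]
eef_rot: [-2.099, 1.569, -2.89]
force: [0.9, -0.9, -0.1]
grip_width: 0.0942
```

```bash
python3 - <<'E'
from h import *
status(); goto(49,2,290)
for n in('scene','top'):
    c,*_=cam(n)
    C=c['color'][60:230,100:300] if n=='top' else c['color'][60:260,250:450]
    cv2.imwrite(f'pics/{n}1.png',cv2.resize(C[:,:,::-1],None,fx=3,fy=3,interpolation=cv2.INTER_CUBIC))
o,T,p=tool();print((T.T@E).round(3),(T.T@Y).round(3))
E
```

```text
t 2.40 own(mm) [ 41.9  22.5 306. ] psi 30.2 F(e,Y,z) [-0.7 -1.1 -0.1] grip 94.2 q [0.25 0.52 0.7  0.   1.92 1.04]
shift [16.  16.5 14.1]
[-0.     0.863 -0.505] [-0.    -0.505 -0.863]
```

View pics/top1.png

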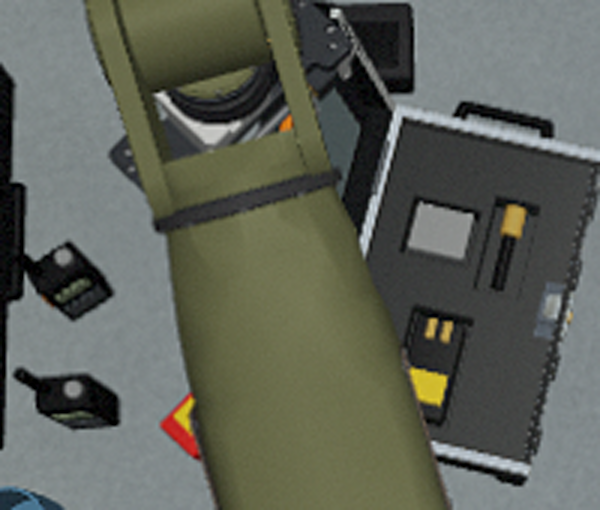

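View pics/scene1.png

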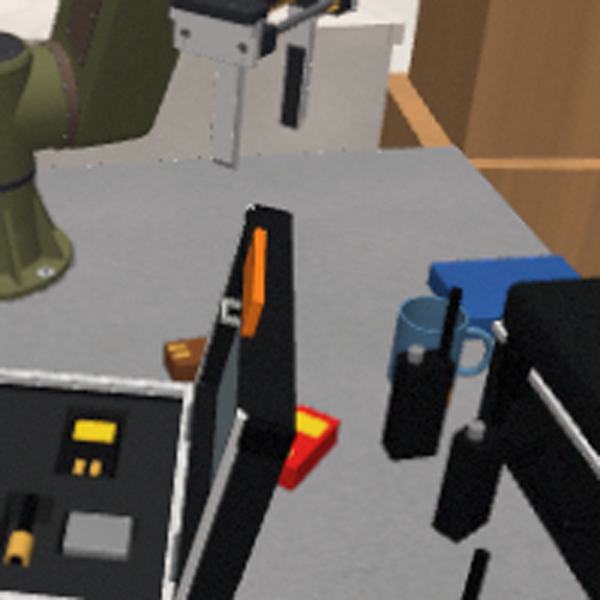

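Call:
servo_tool(
  motion=[16,16,14,0,16,16,14,0,36,16,14,0,56,16,14,0,72,16,14,0,72,16,14,0],
)

```text
time_s: 3.25
ee_pos: [0.6349, 0.1963, 0.3259]
eef_rot: [-2.102, 1.57, -2.895]
force: [-0.1, 0.3, 0.5]
grip_width: 0.0941
```

```bash
python3 - <<'E'
from h import *
status()
c,*_=cam('scene')
C=c['color'][90:220,270:400]
cv2.imwrite('pics/scene2.png',cv2.resize(C[:,:,::-1],None,fx=4.5,fy=4.5,interpolation=cv2.INTER_CUBIC))
E
```

```text
t 3.25 own(mm) [ 46.8   3.  235.9] psi 30.4 F(e,Y,z) [0.2 0.1 0.5] grip 94.1 q [ 0.24  0.54  0.83 -0.    1.77  1.04]
```

View pics/scene2.png

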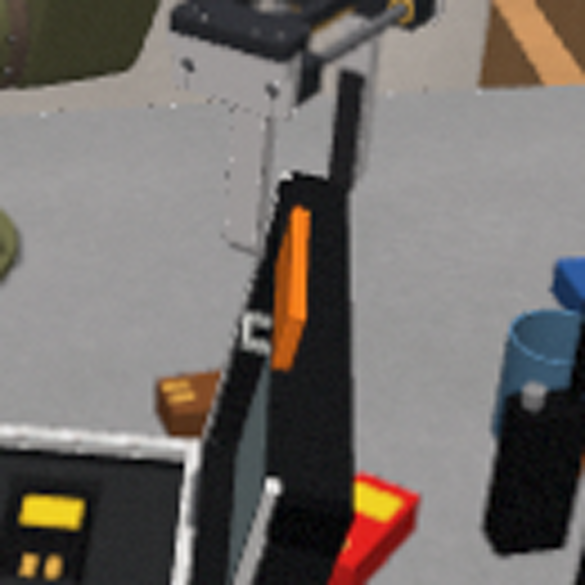

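```bash
python3 - <<'E'
from h import *
c,K,D,R,t=cam('scene')
o,T,p=tool()
q={}
for sg in(1,-1): q['tip%+d'%sg]=p+sg*.053*T[:,2]
th=1.753
for y in(-.06,.06):
    for r in(.22,.255):
        for h in (0,.01):
            q['lip y%+d r%d h%d'%(y*1e3,r*1e3,h*1e3)]=H+(-r*np.cos(th)+h*np.sin(th))*E+y*Y+(r*np.sin(th)+h*np.cos(th))*Z
im=np.ascontiguousarray(c['color'][:,:,::-1])
big=cv2.resize(im[90:220,270:400],None,fx=4.5,fy=4.5,interpolation=cv2.INTER_CUBIC)
for k,v in q.items():
    u=cv2.projectPoints(v.reshape(1,3),np.array(c['rvec']),t,K,D)[0].reshape(2)
    x,y=(u-[270,90]+.5)*4.5; print(k,own(v).round(4),x.round(),y.round())
    cv2.circle(big,(int(x),int(y)),3,(255,0,255) if 'tip' in k else (0,255,0),-1)
cv2.imwrite('pics/chk.png',big)
E
```

```text
tip+1 [ 0.0205 -0.0432  0.2373] 241.0 316.0
tip-1 [0.074  0.0483 0.2372] 340.0 240.0
lip y-60 r220 h0 [ 0.0399 -0.06    0.2164] 273.0 368.0
lip y-60 r220 h10 [ 0.0497 -0.06    0.2145] 291.0 372.0
lip y-60 r255 h0 [ 0.0462 -0.06    0.2508] 291.0 314.0
lip y-60 r255 h10 [ 0.056 -0.06   0.249] 309.0 318.0
lip y+60 r220 h0 [0.0399 0.06   0.2164] 278.0 258.0
lip y+60 r220 h10 [0.0497 0.06   0.2145] 295.0 261.0
lip y+60 r255 h0 [0.0462 0.06   0.2508] 294.0 207.0
lip y+60 r255 h10 [0.056 0.06  0.249] 310.0 211.0
```

View pics/chk.png

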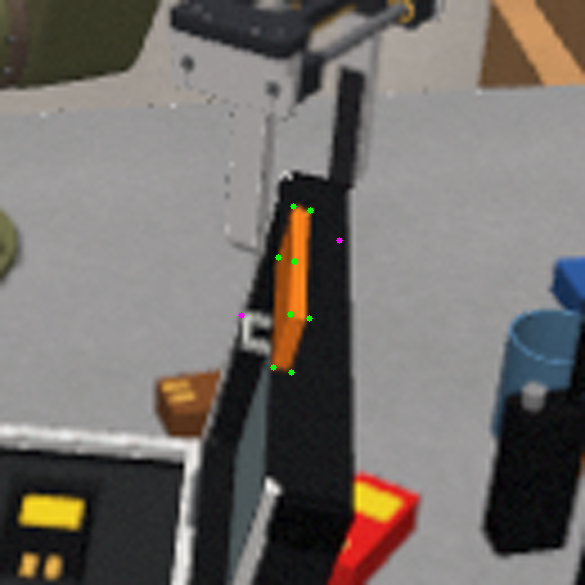

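```bash
python3 - <<'E'
from h import *
c,K,D,R,t=cam('scene'); print(K.round(1).tolist())
W=pts(c,K,D,R,t)
for x,y in((250,230),(250,200),(250,170),(345,100),(345,150),(345,170)):
    u,v=int(270+x/4.5),int(90+y/4.5); print((x,y),(u,v),c['color'][v,u],(own(W[v,u])*1e3).round(1))
status()
E
```

```text
[[412.6, 0.0, 262.8], [0.0, 412.6, 191.1], [0.0, 0.0, 1.0]]
(250, 230) (325, 141) [157 153 152] [ 21.4 -54.6 295.3]
(250, 200) (325, 134) [155 152 150] [ 20.1 -51.6 312. ]
(250, 170) (325, 127) [156 152 152] [ 18.9 -51.4 329.9]
(345, 100) (346, 112) [30 29 32] [ 68.   45.5 325.8]
(345, 150) (346, 123) [31 31 32] [ 70.6  41.7 297.6]
(345, 170) (346, 127) [35 32 37] [ 71.7  42.  286.4]
t 3.40 own(mm) [ 47.4   2.4 237.3] psi 30.3 F(e,Y,z) [-0.1  0.5 -0.4] grip 93.9 q [0.25 0.54 0.83 0.   1.77 1.04]
```

```bash
python3 - <<'E'
from h import *
W=np.load('sceneW.npy')
for x,y in((190,400),(195,415),(200,425),(370,380),(372,392)):
    u,v=int(50+x/6),int(60+y/6); print((x,y),(u,v),W[v,u].round(3))
# current: all points near finger, in own frame
c,K,D,R,t=cam('scene'); Wn=pts(c,K,D,R,t); o=own(Wn)*1e3
for lo,hi,name in((-90,-20,'front'),(20,80,'rear')):
    m=(o[...,1]>lo)&(o[...,1]<hi)&(o[...,2]>225)&(o[...,2]<400)&((o[...,0]<34) if name=='front' else (o[...,0]>60))&(o[...,0]>0)&(o[...,0]<100)
    q=o[m]; print(name,len(q),q.min(0).round(1) if len(q) else '', np.sort(q[:,2])[:15].round(0))
ct,K2,D2,R2,t2=cam('top'); 
E
```

```text
(190, 400) (81, 126) [ 0.192 -0.569  0.232]
(195, 415) (82, 129) [ 0.192 -0.569  0.22 ]
(200, 425) (83, 130) [ 0.183 -0.57   0.212]
(370, 380) (111, 123) [ 0.162 -0.473  0.22 ]
(372, 392) (112, 125) [ 0.161 -0.471  0.212]
front 450 [ 1.000e-01 -8.880e+01  2.758e+02] [276. 278. 278. 278. 279. 280. 282. 282. 282. 283. 284. 285. 285. 285.
 286.]
rear 395 [ 61.2  20.5 275.9] [276. 276. 277. 277. 277. 277. 279. 279. 279. 281. 281. 281. 281. 281.
 282.]
```

The tips in the depth image end about 40 mm above the reported TCP, both here and at the start. I'll check that by touching the lip gently.

Call:
servo_tool(
  motion=[0,7,-4,0,0,10.5,-6,0,0,14,-8,0,0,14,-8,0],
)

```text
time_s: 4.0
ee_pos: [0.6402, 0.2129, 0.3253]
eef_rot: [-2.113, 1.57, -2.905]
force: [0.1, 0.2, -0.1]
grip_width: 0.094
```

```bash
python3 - <<'E'
from h import *
status()
E
```

```text
t 4.00 own(mm) [ 64.1   2.3 235.3] psi 30.3 F(e,Y,z) [ 0.2 -0.  -0.1] grip 94.0 q [0.27 0.57 0.79 0.   1.78 1.06]
```

Call:
servo_tool(
  motion=[0,3.5,-2,0,0,7,-4,0,0,7,-4,0],
)

```text
time_s: 4.38
ee_pos: [0.6424, 0.2206, 0.3254]
eef_rot: [-2.309, 1.571, -3.102]
force: [0.1, 0.1, -0.8]
grip_width: 0.0937
```

```bash
python3 - <<'E'
from h import *
status()
E
```

```text
t 4.38 own(mm) [ 72.1   2.2 235.4] psi 30.3 F(e,Y,z) [ 0.1 -0.1 -0.8] grip 93.7 q [0.28 0.58 0.77 0.   1.79 1.07]
```

Call:
servo_tool(
  motion=[0,-10.5,6,0,0,-20,12,0,0,-20,12,0,20,-20,12,0,42,-20,12,0,42,-20,12,0],
)

```text
time_s: 5.12
ee_pos: [0.636, 0.1976, 0.2822]
eef_rot: [-2.119, 1.568, -2.912]
force: [-0.6, 0.0, -0.7]
grip_width: 0.094
```

```bash
sed -i 's/def own(P)/ZOFF=0.040\ndef own(P)/' h.py; python3 - <<'E'
from h import *
status()
c,K,D,R,t=cam('scene')
C=c['color'][90:220,270:400]
cv2.imwrite('pics/scene3.png',cv2.resize(C[:,:,::-1],None,fx=4.5,fy=4.5,interpolation=cv2.INTER_CUBIC))
E
```

```text
t 5.12 own(mm) [ 48.2   2.3 192.2] psi 30.3 F(e,Y,z) [-0.2  0.6 -0.7] grip 94.0 q [0.25 0.54 0.93 0.   1.68 1.04]
```

View pics/scene3.png

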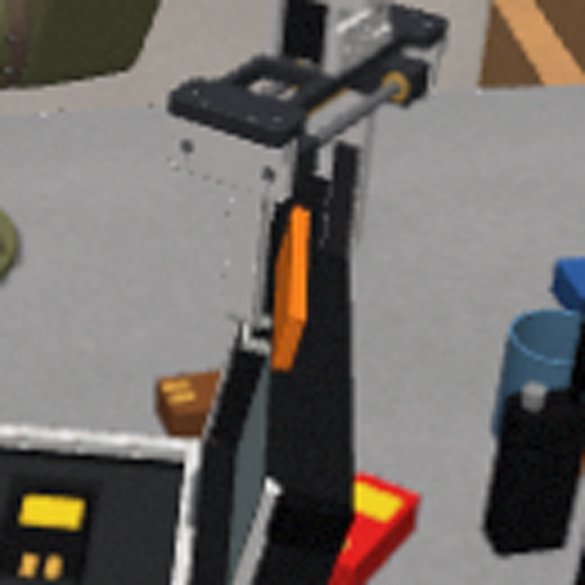

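Call:
servo_tool(
  motion=[0,4.3,-2.5,0,0,8.6,-5,0,0,8.6,-5,0],
)

```text
time_s: 5.55
ee_pos: [0.6393, 0.2078, 0.2838]
eef_rot: [0.947, 1.57, 0.155]
force: [0.6, -0.0, -0.0]
grip_width: 0.0935
```

```bash
python3 - <<'E'
from h import *
status()
E
```

```text
t 5.55 own(mm) [ 58.9   1.8 193.8] psi 30.3 F(e,Y,z) [ 0.1 -0.6 -0. ] grip 93.5 q [ 0.26  0.55  0.91 -0.    1.68  1.05]
```

Call:
servo_tool(
  motion=[0,1.7,-1,0,0,3.4,-2,0,0,3.4,-2,0],
)

```text
time_s: 5.92
ee_pos: [0.6398, 0.209, 0.2837]
eef_rot: [-1.242, 1.567, -2.037]
force: [-6.1, -11.2, 2.5]
grip_width: 0.0943
```

```bash
python3 - <<'E'
from h import *
status()
E
```

```text
t 5.92 own(mm) [ 60.3   1.6 193.7] psi 30.5 F(e,Y,z) [-12.4   3.    2.5] grip 94.3 q [ 0.26  0.56  0.9  -0.    1.69  1.06]
```

Call:
servo_tool(
  motion=[0,-1.5,-2.6,0,0,-3,-5.2,0],
)

```text
time_s: 6.18
ee_pos: [0.6353, 0.2102, 0.2838]
eef_rot: [-0.304, 1.567, -1.1]
force: [4.0, -12.4, 2.2]
grip_width: 0.0941
```

```bash
python3 - <<'E'
from h import *
status()
E
```

```text
t 6.17 own(mm) [ 60.2   6.3 193.8] psi 30.5 F(e,Y,z) [-10.9  -7.1   2.2] grip 94.1 q [ 0.27  0.54  0.92 -0.    1.68  1.06]
```

Call:
servo_tool(
  motion=[0,-4,9,0,0,-8,12,0,0,-8,12,-3,0,-8,12,-6,0,-8,12,-6],
)

```text
time_s: 6.8
ee_pos: [0.637, 0.1986, 0.2835]
eef_rot: [2.97, 1.57, 2.282]
force: [-0.7, -0.5, -0.3]
grip_width: 0.0939
```

```bash
cat >> h.py <<'E'
R_=255.
def rearface(th,d):
    if th>np.pi/2: return -R_*np.cos(th)+10*np.sin(th)
    r=R_-(d+10*np.cos(th))/np.sin(th); 
    return max(-r*np.cos(th)+10*np.sin(th), -R_*np.cos(th)+10*np.sin(th))
def target(th,psi,d,mode,ext=9.8,c=0):
    k=53*np.sin(np.radians(psi))
    s=rearface(th,d)-k+ext if mode=='rear' else -R_*np.cos(th)+k-ext+c
    return s, R_*np.sin(th)-d-1e3*ZOFF
def rows(tg,base=None):
    """tg list of (s,y,z,psi) -> tool rows from measured (or given own) pose"""
    o,T,p=tool(); p=own(p)*1e3 if base is None else np.array(base,float)
    a=T[:,2]; psi0=np.degrees(np.arctan2(-a@E,-a@Y))
    for s,y,z,psi in tg:
        d=np.array([s,y,z])-p; w=d[0]*E+d[1]*Y+d[2]*Z
        print(*(np.r_[w@T,psi-psi0]).round(1),sep=', ',end=', \n')
E
python3 - <<'E'
from h import *
status()
tg=[]
for th in np.linspace(1.75,1.2,15):
    s,z=target(th,24,12,'rear'); tg.append((s-1,2,z,24)); print(round(th,3),round(s,1),round(z,1))
rows(tg)
E
```

```text
t 6.80 own(mm) [ 49.5   1.6 193.5] psi 24.3 F(e,Y,z) [-0.7  0.6 -0.3] grip 93.9 q [0.25 0.54 0.93 0.   1.68 0.94]
1.75 43.5 198.9
1.711 33.7 200.5
1.671 23.8 201.7
1.632 13.9 202.5
1.593 3.9 202.9
1.554 -5.9 203.0
1.514 -15.5 202.6
1.475 -24.9 201.8
1.436 -34.4 200.7
1.396 -43.7 199.1
1.357 -53.0 197.2
1.318 -62.1 194.9
1.279 -71.2 192.2
1.239 -80.0 189.1
1.2 -88.8 185.7
-5.4, -6.5, 2.5, -0.3, 
-7.0, -15.5, 6.6, -0.3, 
-8.2, -24.5, 10.6, -0.3, 
-9.1, -33.6, 14.7, -0.3, 
-9.5, -42.7, 18.8, -0.3, 
-9.5, -51.6, 22.9, -0.3, 
-9.1, -60.3, 26.8, -0.3, 
-8.4, -68.9, 30.7, -0.3, 
-7.2, -77.5, 34.6, -0.3, 
-5.7, -86.0, 38.5, -0.3, 
-3.7, -94.5, 42.3, -0.3, 
-1.4, -102.8, 46.0, -0.3, 
1.3, -111.0, 49.8, -0.3, 
4.3, -119.1, 53.4, -0.3, 
7.8, -127.1, 57.0, -0.3,
```

Call:
servo_tool(
  motion=[-5,-6,3,0,-7,-15,7,0,-8,-24,11,0,-9,-34,15,0,-9.5,-43,19,0,-9.5,-52,23,0,-9,-60,27,0,-8,-69,31,0,-7,-77,35,0,-5.5,-86,38.5,0,-4,-94.5,42,0,-1.5,-103,46,0,1,-111,50,0,4,-119,53,0,7.5,-127,57,0,7.5,-127,57,0],
)

```text
time_s: 8.8
ee_pos: [0.6002, 0.0635, 0.2756]
eef_rot: [-2.108, 1.57, -2.796]
force: [0.2, -0.1, -0.0]
grip_width: 0.0944
```

```bash
cat >> h.py <<'E'
def lid(n='scene',save=None):
    c,K,D,R,t=cam(n); W=pts(c,K,D,R,t); C=c['color']; hs=cv2.cvtColor(C,cv2.COLOR_RGB2HSV)
    m=cv2.inRange(hs,(8,180,60),(20,255,255))>0
    o=own(W)*1e3; rr=np.hypot(o[...,0],o[...,2])
    m&=(rr>205)&(rr<275)&(abs(o[...,1])<75)
    q=o[m]
    if len(q)<8: print(n,'lip pts',len(q)); 
    else:
        th=np.arctan2(q[:,2],-q[:,0]); print(n,'lip pts',len(q),'angle pctl 2/50/98',np.percentile(th,[2,50,98]).round(3),'rmax',np.percentile(rr[m],97).round(1))
    if save:
        x=C[90:290,200:400] if n=='scene' else C[60:230,150:320]
        cv2.imwrite(save,cv2.resize(x[:,:,::-1],None,fx=3,fy=3,interpolation=cv2.INTER_CUBIC))
E
python3 - <<'E'
from h import *
status(); lid('scene','pics/s4.png')
E
```

```text
t 8.80 own(mm) [-90.5   1.9 185.6] psi 24.4 F(e,Y,z) [-0.1 -0.2 -0. ] grip 94.4 q [ 0.04  0.37  1.18 -0.    1.59  0.73]
scene lip pts 278 angle pctl 2/50/98 [1.193 1.218 1.228] rmax 256.1
```

View pics/s4.png

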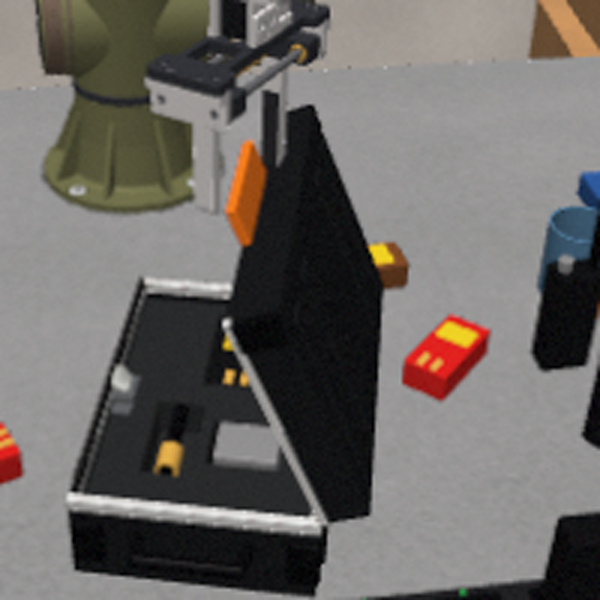

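```bash
python3 - <<'E'
from h import *
tg=[]
for th in np.linspace(1.17,0.97,8):
    s,z=target(th,24,12,'rear'); s2,_=target(th,24,12,'front'); print(round(th,3),round(s,1),round(s2,1)); tg.append((s-1,2,z,24))
rows(tg)
E
```

```text
1.17 -95.3 -87.7
1.141 -101.4 -94.4
1.113 -107.4 -101.0
1.084 -113.3 -107.5
1.056 -119.1 -113.9
1.027 -124.7 -120.1
0.999 -130.2 -126.3
0.97 -135.6 -132.4
3.0, -5.7, 2.5, -0.3, 
5.9, -11.3, 5.0, -0.3, 
9.1, -16.8, 7.5, -0.3, 
12.4, -22.1, 9.9, -0.3, 
15.9, -27.4, 12.3, -0.3, 
19.6, -32.5, 14.6, -0.3, 
23.4, -37.5, 16.9, -0.3, 
27.5, -42.4, 19.1, -0.3,
```

Call:
servo_tool(
  motion=[3,-5.5,2.5,0,6,-11,5,0,9,-17,7.5,0,12.5,-22,10,0,16,-27.5,12,0,19.5,-32.5,14.5,0,23.5,-37.5,17,0,27.5,-42.5,19,0,27.5,-42.5,19,0],
)

```text
time_s: 9.98
ee_pos: [0.5879, 0.0187, 0.2482]
eef_rot: [-1.825, 1.57, -2.514]
force: [-1.0, -2.3, -2.0]
grip_width: 0.0935
```

```bash
python3 - <<'E'
from h import *
status(); lid('scene','pics/s5.png')
E
```

```text
t 9.97 own(mm) [-137.     2.1  158.2] psi 24.4 F(e,Y,z) [-2.5  0.4 -2. ] grip 93.5 q [-0.03  0.34  1.28 -0.    1.52  0.66]
scene lip pts 349 angle pctl 2/50/98 [0.953 0.98  0.995] rmax 255.7
```

View pics/s5.png

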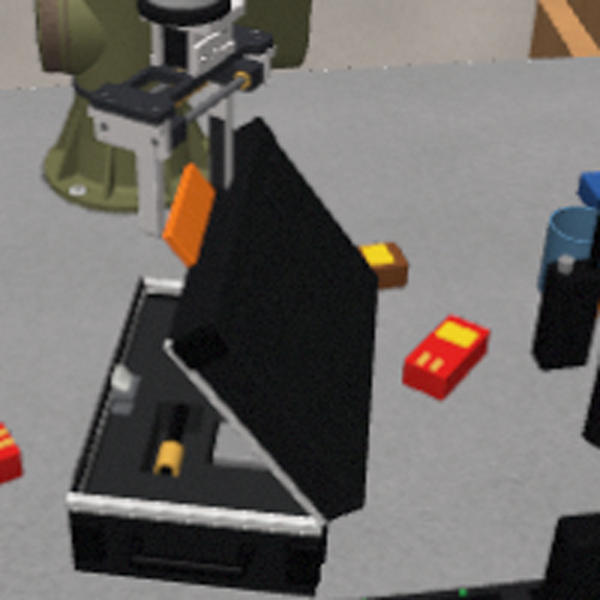

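```bash
python3 - <<'E'
from h import *
tg=[]
th=.95
for y in (6,10,14,18,22,26):
    s,z=target(th,24.4,11,'front',c=1); tg.append((s,y,z,24.4))
print(s,z)
for psi in (21,17,13,10,8):
    ext=8*np.cos(np.radians(psi))+6.25*np.sin(np.radians(psi))-.2
    s,z=target(th,psi,13,'front',ext=ext,c=1); tg.append((s,53*np.cos(np.radians(psi))-22,z,psi)); print(psi,s,z)
rows(tg)
E
```

```text
-135.2346530325896 156.42095372129032
21 -137.84412958402513 154.42095372129032
17 -141.11124866520666 154.42095372129032
13 -144.40768654099648 154.42095372129032
10 -146.88959753145897 154.42095372129032
8 -148.5449898933398 154.42095372129032
1.9, -0.2, -4.2, 0.0, 
1.9, -1.8, -7.8, 0.0, 
1.9, -3.5, -11.5, 0.0, 
1.9, -5.1, -15.1, 0.0, 
1.9, -6.8, -18.8, 0.0, 
1.9, -8.4, -22.4, 0.0, 
3.9, -11.4, -22.7, -3.4, 
3.9, -14.9, -22.4, -7.4, 
3.9, -18.3, -21.9, -11.4, 
3.9, -20.8, -21.4, -14.4, 
3.9, -22.4, -21.0, -16.4,
```

Call:
servo_tool(
  motion=[1,-0.2,-4,0,1,-1.8,-8,0,1,-3.5,-11.5,0,1,-5,-15,0,1,-6.8,-19,0,1,-8.4,-22.5,0,1,-8.4,-22.5,0],
)

```text
time_s: 10.9
ee_pos: [0.5655, 0.027, 0.248]
eef_rot: [0.031, 1.57, -0.657]
force: [-2.5, -5.6, 1.7]
grip_width: 0.0941
```

```bash
python3 - <<'E'
from h import *
status(); lid('scene','pics/s6.png')
E
```

```text
t 10.90 own(mm) [-134.8   26.   158. ] psi 24.3 F(e,Y,z) [-6.1  1.   1.7] grip 94.1 q [-0.02  0.29  1.35 -0.    1.5   0.67]
scene lip pts 346 angle pctl 2/50/98 [0.965 0.991 1.002] rmax 255.9
```

View pics/s6.png

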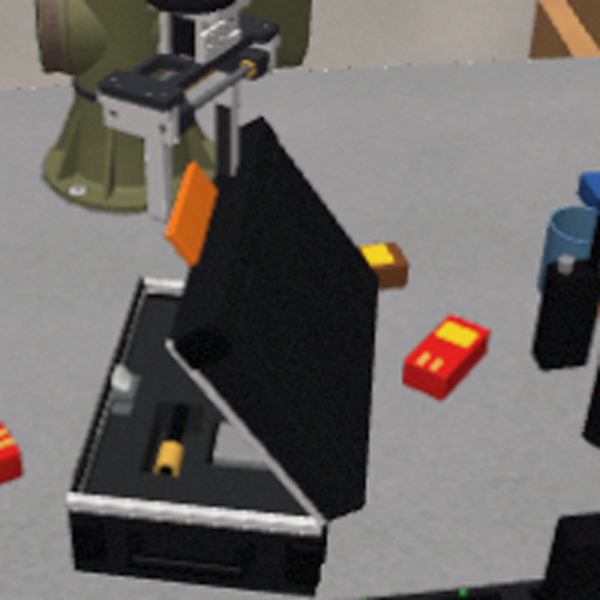

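```bash
python3 - <<'E'
from h import *
tg=[]
th=.955
for psi in (21,17,13,10,8):
    ext=8*np.cos(np.radians(psi))+6.25*np.sin(np.radians(psi))-.2
    s,z=target(th,psi,14,'front',ext=ext,c=0.5); tg.append((s,53*np.cos(np.radians(psi))-22,z,psi)); print(psi,s,z)
rows(tg)
E
```

```text
21 -137.3051750256982 154.16000381364927
17 -140.57229410687972 154.16000381364927
13 -143.86873198266954 154.16000381364927
10 -146.35064297313204 154.16000381364927
8 -148.00603533501285 154.16000381364927
3.7, -2.9, -0.4, -3.3, 
3.7, -6.4, -0.1, -7.3, 
3.7, -9.8, 0.4, -11.3, 
3.7, -12.3, 0.9, -14.3, 
3.7, -13.9, 1.3, -16.3,
```

Call:
servo_tool(
  motion=[2,-2.9,-0.4,-3.3,4,-6.4,-0.1,-7.3,4,-9.8,0.4,-11.3,4,-12.3,0.9,-14.3,4,-13.9,1.3,-16.3,4,-13.9,1.3,-16.3],
)

```text
time_s: 11.7
ee_pos: [0.5584, 0.0148, 0.2443]
eef_rot: [-0.023, 1.568, -0.427]
force: [1.3, -8.8, 3.7]
grip_width: 0.0936
```

```bash
python3 - <<'E'
from h import *
status(); lid('scene','pics/s7.png')
E
```

```text
t 11.70 own(mm) [-148.4   29.6  154.3] psi 8.0 F(e,Y,z) [-8.2 -3.5  3.7] grip 93.6 q [-0.04  0.27  1.38 -0.    1.49  0.37]
scene lip pts 350 angle pctl 2/50/98 [0.967 0.993 1.008] rmax 256.0
```

View pics/s7.png

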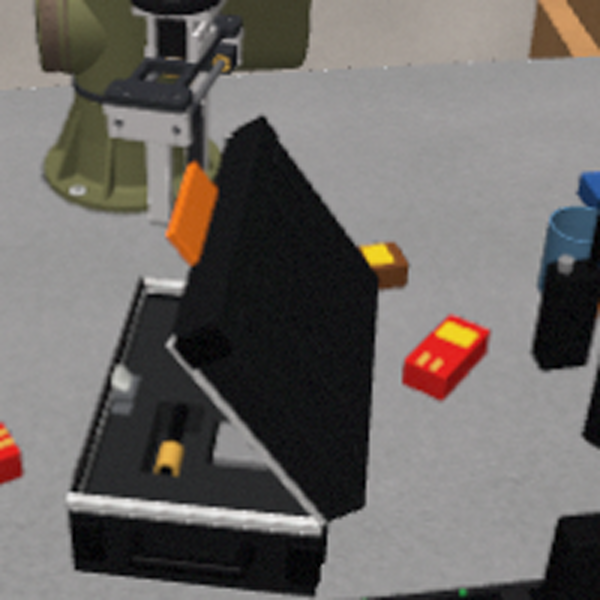

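```bash
cat >> h.py <<'E'
def arc(th0,ths,dc=0):
    o,T,p=tool(); n=len(ths)
    for i,th in enumerate(ths):
        w=(-R_*(np.cos(th)-np.cos(th0))+dc*(i+1)/n)*E+R_*(np.sin(th)-np.sin(th0))*Z
        print(*(w@T).round(1),0,sep=', ',end=', \n')
E
python3 - <<'E'
from h import *
arc(.962,np.linspace(.962,.70,9)[1:],0)
E
```

```text
4.9, -6.7, 0.9, 0, 
10.0, -13.2, 1.8, 0, 
15.3, -19.6, 2.7, 0, 
20.9, -25.8, 3.6, 0, 
26.6, -31.8, 4.4, 0, 
32.5, -37.7, 5.2, 0, 
38.6, -43.3, 6.0, 0, 
44.9, -48.7, 6.8, 0,
```

Call:
servo_tool(
  motion=[5,-6.7,0.9,0,10,-13.2,1.8,0,15.3,-19.6,2.7,0,21,-25.8,3.6,0,26.6,-31.8,4.4,0,32.5,-37.7,5.2,0,38.6,-43.3,6,0,45,-48.7,6.8,0,45,-48.7,6.8,0],
)

```text
time_s: 12.88
ee_pos: [0.5444, -0.0326, 0.1977]
eef_rot: [-2.376, 1.57, -2.78]
force: [2.1, -6.7, -2.1]
grip_width: 0.0942
```

```bash
python3 - <<'E'
from h import *
status(); lid('scene','pics/s8.png')
E
```

```text
t 12.88 own(mm) [-197.8   30.8  107.7] psi 8.1 F(e,Y,z) [-5.9 -3.8 -2.1] grip 94.2 q [-0.13  0.27  1.49 -0.    1.38  0.28]
scene lip pts 368 angle pctl 2/50/98 [0.709 0.729 0.753] rmax 255.1
```

View pics/s8.png

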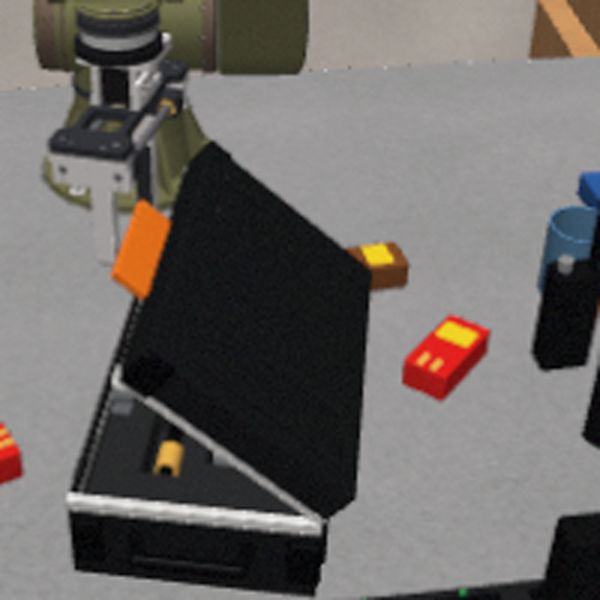

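```bash
python3 - <<'E'
from h import *
o,T,p=tool();print((T.T@E).round(3),(T.T@Y).round(3))
arc(.70,np.linspace(.70,.45,9)[1:],1.2)
E
```

```text
[-0.001  0.99  -0.14 ] [ 0.001 -0.14  -0.99 ]
6.2, -4.8, 0.7, 0, 
12.5, -9.5, 1.4, 0, 
19.0, -13.9, 2.0, 0, 
25.6, -18.2, 2.6, 0, 
32.4, -22.2, 3.2, 0, 
39.3, -26.0, 3.7, 0, 
46.3, -29.6, 4.2, 0, 
53.4, -33.0, 4.7, 0,
```

Call:
servo_tool(
  motion=[0,0.6,0.7,0,6.2,-4.2,1.4,0,12.5,-9,2.1,0,19,-13.3,2.7,0,25.6,-17.6,3.3,0,32.4,-21.6,3.9,0,39.3,-25.4,4.4,0,46.3,-29,4.9,0,53.4,-32.4,5.4,0,53.4,-32.4,5.4,0],
)

```text
time_s: 14.18
ee_pos: [0.5359, -0.0652, 0.1441]
eef_rot: [-2.266, 1.568, -2.671]
force: [-3.8, -11.7, -1.8]
grip_width: 0.0938
```

```bash
python3 - <<'E'
from h import *
status(); lid('scene','pics/s9.png')
E
```

```text
t 14.18 own(mm) [-231.5   30.5   54.1] psi 8.1 F(e,Y,z) [-12.3   0.6  -1.8] grip 93.8 q [-0.19  0.3   1.58 -0.    1.27  0.22]
scene lip pts 361 angle pctl 2/50/98 [0.468 0.481 0.548] rmax 253.5
```

View pics/s9.png

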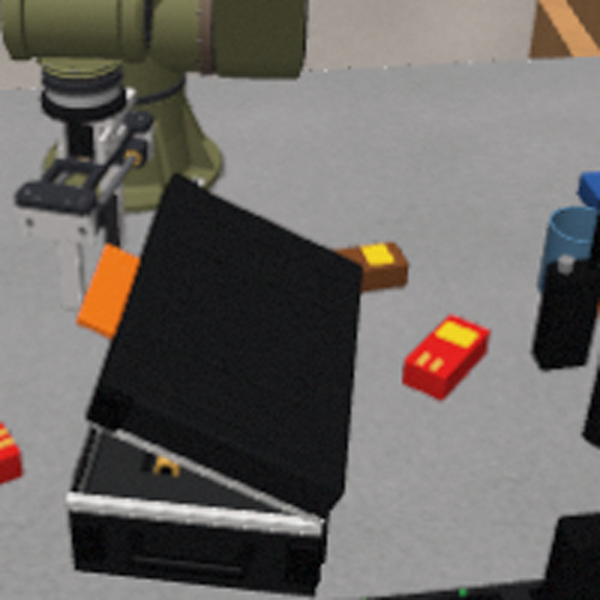

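```bash
python3 - <<'E'
from h import *
arc(.45,np.linspace(.45,.20,10)[1:],1.2)
E
```

```text
6.4, -2.8, 0.4, 0, 
12.9, -5.5, 0.8, 0, 
19.5, -7.9, 1.2, 0, 
26.2, -10.2, 1.5, 0, 
32.9, -12.3, 1.8, 0, 
39.7, -14.2, 2.1, 0, 
46.5, -15.9, 2.4, 0, 
53.4, -17.4, 2.6, 0, 
60.3, -18.8, 2.8, 0,
```

Call:
servo_tool(
  motion=[6.4,-2.8,0.4,0,13,-5.5,0.8,0,19.5,-7.9,1.2,0,26.2,-10.2,1.5,0,33,-12.3,1.8,0,39.7,-14.2,2.1,0,46.5,-15.9,2.4,0,53.4,-17.4,2.6,0,60.3,-18.8,2.8,0,60.3,-18.8,2.8,0],
)

```text
time_s: 15.48
ee_pos: [0.5307, -0.0843, 0.0835]
eef_rot: [-2.176, 1.567, -2.581]
force: [-3.9, -19.0, -4.1]
grip_width: 0.0939
```

```bash
python3 - <<'E'
from h import *
status(); lid('scene','pics/s10.png')
E
```

```text
t 15.47 own(mm) [-251.3   30.5   -6.5] psi 8.1 F(e,Y,z) [-19.3  -1.2  -4.1] grip 93.9 q [-0.22  0.36  1.65 -0.    1.14  0.18]
scene lip pts 296 angle pctl 2/50/98 [0.216 0.229 0.39 ] rmax 252.7
```

View pics/s10.png

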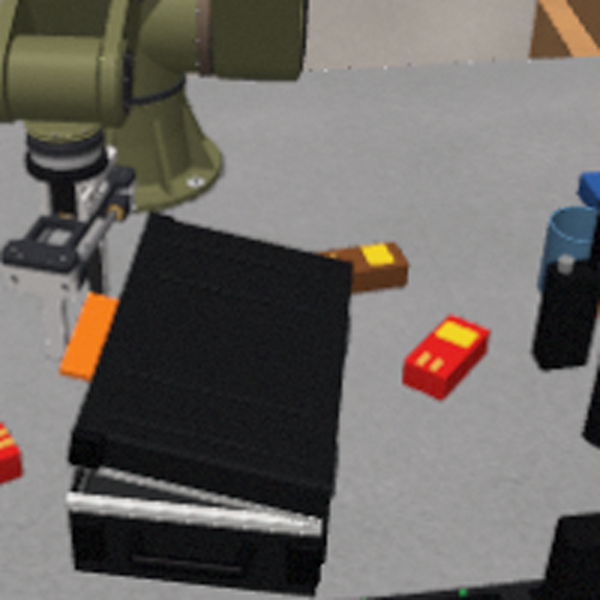

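```bash
python3 - <<'E'
from h import *
arc(.20,np.linspace(.20,.075,7)[1:],0)
E
```

```text
5.2, -1.0, 0.2, 0, 
10.5, -1.8, 0.3, 0, 
15.7, -2.6, 0.4, 0, 
21.0, -3.2, 0.5, 0, 
26.3, -3.8, 0.6, 0, 
31.6, -4.2, 0.7, 0,
```

Call:
servo_tool(
  motion=[5.2,-1,0.2,0,10.5,-1.8,0.3,0,15.7,-2.6,0.4,0,21,-3.2,0.5,0,26.3,-3.8,0.6,0,31.6,-4.2,0.7,0,31.6,-4.2,0.7,0],
)

```text
time_s: 16.4
ee_pos: [0.5296, -0.0884, 0.0519]
eef_rot: [-2.225, 1.567, -2.631]
force: [-3.4, -20.4, -6.3]
grip_width: 0.094
```

```bash
python3 - <<'E'
from h import *
status(); lid('scene','pics/s11.png')
arc(.075,np.linspace(.075,.03,7)[1:],0)
E
```

```text
t 16.40 own(mm) [-255.6   30.6  -38.1] psi 8.1 F(e,Y,z) [-20.6  -2.1  -6.3] grip 94.0 q [-0.23  0.4   1.68 -0.    1.07  0.18]
scene lip pts 245 angle pctl 2/50/98 [0.088 0.104 0.271] rmax 252.3
1.9, -0.1, 0.0, 0, 
3.8, -0.2, 0.0, 0, 
5.7, -0.3, 0.1, 0, 
7.6, -0.4, 0.1, 0, 
9.5, -0.5, 0.1, 0, 
11.5, -0.6, 0.1, 0,
```

View pics/s11.png

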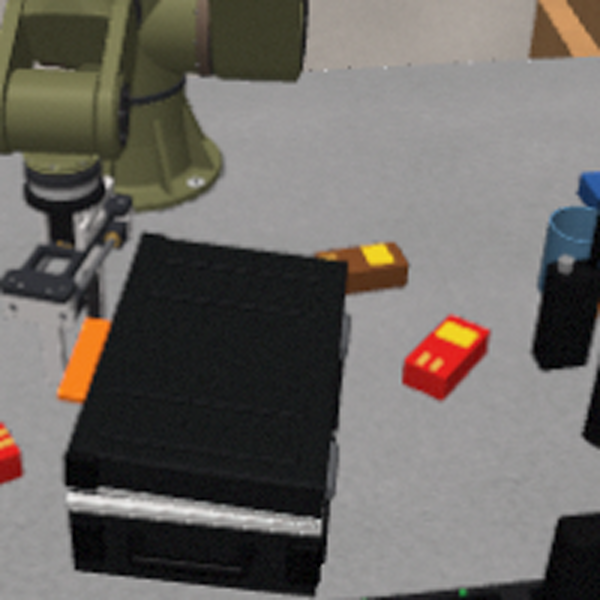

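Call:
servo_tool(
  motion=[1.5,-0.1,0,0,3,-0.2,0,0,4.5,-0.2,0,0,4.5,-0.2,0,0],
)

```text
time_s: 16.95
ee_pos: [0.5296, -0.0887, 0.0481]
eef_rot: [-2.089, 1.567, -2.495]
force: [-7.1, -20.6, -0.7]
grip_width: 0.0941
```

```bash
python3 - <<'E'
from h import *
status(); lid('scene')
E
```

```text
t 16.95 own(mm) [-255.8   30.4  -41.9] psi 8.1 F(e,Y,z) [-21.7   1.5  -0.7] grip 94.1 q [-0.23  0.4   1.68 -0.    1.06  0.17]
scene lip pts 238 angle pctl 2/50/98 [0.072 0.09  0.251] rmax 252.7
```

Call:
servo_tool(
  motion=[0.3,-1.5,0.2,0,0.3,-3,0.4,0,0.3,-5,0.7,0,0.3,-8,1,0,0.3,-20,3,0,0.3,-35,5,0,0.3,-35,5,0],
)

```text
time_s: 17.88
ee_pos: [0.5216, -0.1218, 0.0485]
eef_rot: [2.771, 1.571, 2.366]
force: [1.4, 0.3, -0.7]
grip_width: 0.0937
```

```bash
python3 - <<'E'
from h import *
status(); lid('scene','pics/s12.png'); lid('top','pics/t12.png')
E
```

```text
t 17.88 own(mm) [-289.9   29.5  -41.5] psi 8.1 F(e,Y,z) [ 0.7 -1.3 -0.7] grip 93.7 q [-0.3   0.4   1.69  0.    1.06  0.11]
scene lip pts 237 angle pctl 2/50/98 [0.076 0.09  0.256] rmax 252.4
top lip pts 204 angle pctl 2/50/98 [0.068 0.097 0.234] rmax 234.4
```

View pics/s12.png

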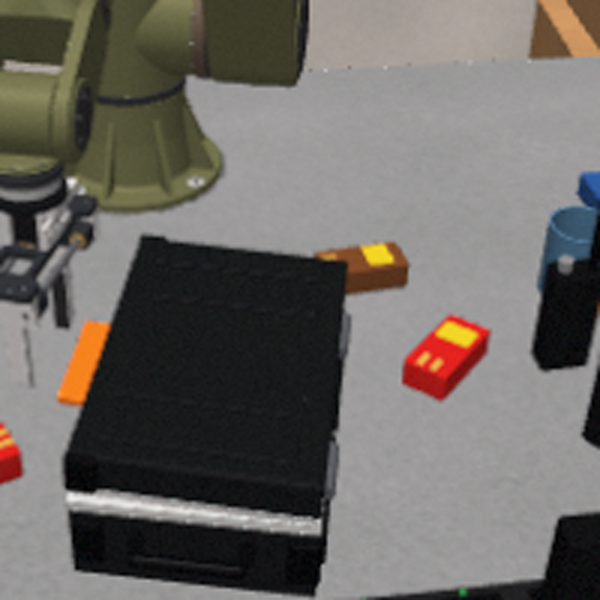

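```bash
python3 - <<'E'
from h import *
rows([(-290,30,40,8.1),(-197,0,70,8.1),(-197,0,40,8.1)])
E
```

```text
-81.6, -1.1, -0.3, 0.0, 
-111.6, 95.2, 16.3, 0.0, 
-81.6, 95.2, 16.3, 0.0,
```

Call:
servo_tool(
  motion=[-40,0,0,0,-80,0,0,0,-112,30,5,0,-112,65,11,0,-112,95,16,0,-112,95,16,0,-82,95,16,0,-82,95,16,0],
  gripper=0,
)

```text
time_s: 18.98
ee_pos: [0.5726, -0.04, 0.1288]
eef_rot: [-2.853, 1.567, 3.027]
force: [-0.8, -0.5, 0.8]
grip_width: 0.0175
```

```bash
python3 - <<'E'
from h import *
status(); lid('scene','pics/s13.png')
c,K,D,R,t=cam('scene'); o=own(pts(c,K,D,R,t))*1e3
m=(abs(o[...,1])<30)&(abs(o[...,0]+197)<25)&(o[...,2]>62)&(o[...,2]<110); print(np.sort(o[m][:,2])[:12].round(0))
E
```

```text
t 18.98 own(mm) [-197.6    1.7   38.8] psi 8.0 F(e,Y,z) [-0.7  0.6  0.8] grip 17.5 q [-0.13  0.39  1.49 -0.    1.26  0.27]
scene lip pts 239 angle pctl 2/50/98 [0.074 0.089 0.254] rmax 252.6
[78. 79. 79. 81. 83. 83. 84. 85. 85. 86. 87. 87.]
```

View pics/s13.png

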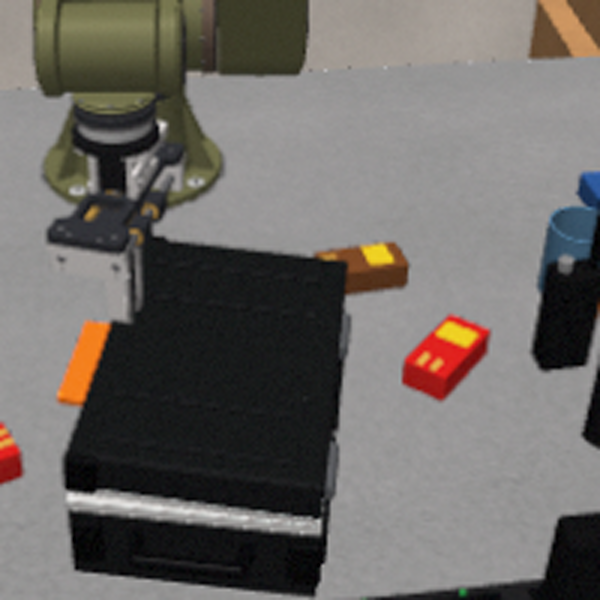

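Call:
servo_tool(
  motion=[8,0,0,0,14,0,0,0,18,0,0,0,20,0,0,0,20,0,0,0],
)

```text
time_s: 19.7
ee_pos: [0.574, -0.0395, 0.1104]
eef_rot: [3.1, 1.571, 2.697]
force: [-0.1, -0.1, 0.7]
grip_width: 0.0002
```

Call:
servo_tool(
  motion=[1,0,0,0,2,0,0,0,2,0,0,0],
)

```text
time_s: 20.08
ee_pos: [0.574, -0.0396, 0.1085]
eef_rot: [0.345, 1.571, -0.058]
force: [-0.9, -0.1, -0.8]
grip_width: 0.0003
```

Call:
servo_tool(
  motion=[1,0,0,0,2,0,0,0,2,0,0,0],
)

```text
time_s: 20.45
ee_pos: [0.574, -0.0397, 0.1065]
eef_rot: [-0.211, 1.571, -0.614]
force: [-0.4, -0.6, 2.1]
grip_width: 0.0007
```

Call:
servo_tool(
  motion=[1,0,0,0,1.5,0,0,0,1.5,0,0,0],
)

```text
time_s: 20.82
ee_pos: [0.5741, -0.0397, 0.1051]
eef_rot: [-0.097, 1.57, -0.501]
force: [-1.3, -2.7, 4.4]
grip_width: 0.0002
```

Call:
servo_tool(
  motion=[0.5,0,0,0,1,0,0,0,1,0,0,0],
)

```text
time_s: 21.2
ee_pos: [0.5741, -0.0398, 0.1042]
eef_rot: [-0.259, 1.57, -0.662]
force: [-1.1, -4.0, 5.2]
grip_width: 0.0002
```

Call:
servo_tool(
  motion=[0.5,0,0,0,1,0,0,0,1,0,0,0],
)

```text
time_s: 21.58
ee_pos: [0.5741, -0.0399, 0.1033]
eef_rot: [-0.484, 1.57, -0.887]
force: [-2.6, -5.0, 7.0]
grip_width: 0.0003
```

Call:
servo_tool(
  motion=[0.5,0,0,0,1,0,0,0,1,0,0,0],
)

```text
time_s: 21.95
ee_pos: [0.5741, -0.04, 0.1024]
eef_rot: [-0.481, 1.57, -0.885]
force: [-1.0, -4.9, 8.1]
grip_width: 0.0007
```

Call:
servo_tool(
  motion=[0.5,-0.4,0,0,0.8,-0.8,0,0,0.8,-0.8,0,0],
)

```text
time_s: 22.32
ee_pos: [0.5741, -0.0402, 0.1018]
eef_rot: [0.511, 1.569, 0.107]
force: [-1.4, -2.0, 8.8]
grip_width: 0.0007
```

Call:
servo_tool(
  motion=[0.4,0,0,0,0.8,0,0,0,0.8,0,0,0],
)

```text
time_s: 22.7
ee_pos: [0.574, -0.0403, 0.1012]
eef_rot: [0.268, 1.569, -0.136]
force: [-1.7, -2.5, 10.7]
grip_width: 0.0006
```

Call:
servo_tool(
  motion=[0.3,0,0,0,0.6,0,0,0,0.6,0,0,0],
)

```text
time_s: 23.08
ee_pos: [0.574, -0.0403, 0.1011]
eef_rot: [0.261, 1.569, -0.143]
force: [-5.5, -2.0, 15.0]
grip_width: 0.0005
```

Call:
servo_tool(
  motion=[0.3,0,0,0,0.6,0,0,0,0.6,0,0,0],
)

```text
time_s: 23.45
ee_pos: [0.5741, -0.0403, 0.101]
eef_rot: [0.238, 1.569, -0.165]
force: [-7.4, -1.5, 19.5]
grip_width: 0.0006
```

Force is rising steeply with no further travel, so this is the hard stop and the catch should be in. I'll release gently and check.

Call:
servo_tool(
  motion=[-1.5,0,0,0,-3,0,0,0,-6,0,0,0,-20,0,0,0,-60,0,0,0,-100,0,0,0,-130,-40,0,0,-130,-90,0,0,-130,-130,0,0,-130,-130,0,0],
)

```text
time_s: 24.7
ee_pos: [0.5219, -0.1615, 0.2299]
eef_rot: [0.079, 1.57, -0.327]
force: [0.4, 0.7, -0.6]
grip_width: 0.0002
```

```bash
python3 - <<'E'
from h import *
status(); lid('scene','pics/s14.png'); lid('top')
for n in('scene','top'):
    c,K,D,R,t=cam(n); o=own(pts(c,K,D,R,t))*1e3
    m=(abs(o[...,1])<150)&(o[...,0]<-20)&(o[...,0]>-212)&(o[...,2]>30)&(o[...,2]<75)
    q=o[m]; k=np.polyfit(-q[:,0],q[:,2],1); print(n,len(q),'lid top slope',k)
    if n=='top': cv2.imwrite('pics/t14.png',c['color'][:,:,::-1])
E
```

```text
t 24.70 own(mm) [-328.2   19.   139.9] psi 8.2 F(e,Y,z) [ 0.7 -0.2 -0.6] grip 0.2 q [-0.37  0.25  1.44  0.    1.45  0.04]
scene lip pts 228 angle pctl 2/50/98 [0.048 0.062 0.225] rmax 252.4
top lip pts 433 angle pctl 2/50/98 [0.038 0.066 0.21 ] rmax 250.2
scene 4491 lid top slope [1.55674158e-02 4.80834740e+01]
top 6484 lid top slope [1.64488964e-02 4.83129994e+01]
```

View pics/s14.png

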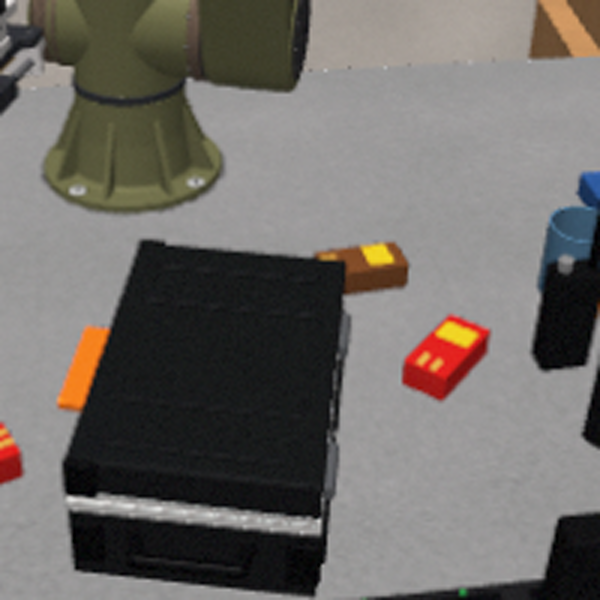

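View pics/t14.png

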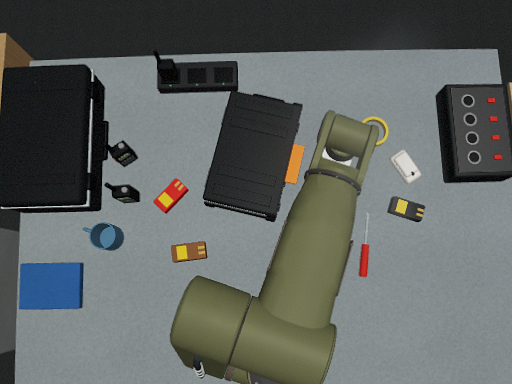

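The lid's top now slopes 0.016 rad, against a lip reading of about 0.05 when it rested unlatched. It hasn't sprung back over 0.03, so the catch holds. The surroundings look unchanged and the arm is clear.

```bash
python3 - <<'E'
from h import *
status(); print(ctrl.hand_in())
E
```

```text
t 24.90 own(mm) [-325.4   18.5  139.4] psi 8.0 F(e,Y,z) [-0.7 -0.2  0.2] grip 0.1 q [-0.36  0.25  1.44  0.    1.45  0.04]
the job is handed in; nothing more can be done
None
```

The case is closed and latched, and I handed the job in at about 25 s of the 67 s allowed.

**How it was done**
- **Bringing the lid over:** I straddled the orange lip with the fingers and brought the lid off its stop, at about 0.3 rad/s.
- **Letting it down:** From about 0.95 rad one finger held the end of the lip, with up to about 22 N of horizontal push. I kept hold until the seal carried the weight, where the lid rested at about 0.05 rad.
- **Pressing it shut:** I pressed at the press point in small steps. The lid met the hard stop after 11–15 N. My last step reached 19.5 N downward, a little above the 5–18 N snap range but under the 30 N limit. That was slightly more than it needed.

**Last checks**
- After release, the lid's top slopes about 0.016 rad in both camera views, so it did not spring back over 0.03.
- The radios, batteries, mouse, tape, mug and screwdriver look unmoved in the pictures. The stowed battery is out of sight under the lid.
- The arm touches nothing.

**What disagreed:** The visible fingertips ended about 40 mm above the reported tool position. I confirmed this with a gentle touch test and corrected for it. I did not measure the closing speed directly. No camera or force reading showed a drop.

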